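# Expose a camera frame at the microscope bench

### The job

Take a long exposure with the microscope's camera controls, using closed fingertips: first press the raised end of the rocker on the white lamp box fully down to switch the lamp on, then push the big round shutter button on the grey control pad all the way in (it stays in), and last press the long bar key on that pad fully down, hold it down for at least one second, and let go. Only press: do not lift or shove the lamp box or the pad, do not press the two small round buttons, and leave everything else on the bench where it is.

Things in the scene. Friction and masses are not known exactly. Their poses are not given: they have to be found in the camera images.
- lamp: White lamp supply box, 140 mm (its x) by 170 mm (its y) and 56 mm high, about 0.9 kg, loose on rubber feet, left or right of the middle (the pad on the other side). Origin: centre of its underside, z up. On its top, centred at x = 0, y = +42 mm, is a black rocker; a clear Petri dish lies on the other half of the top (about y = -43 mm).
- rocker (a joint): Flat black rocker plate on the lamp box, 64 mm long (box x), 28 mm wide, pivoting about the box's y axis at its middle, 62 mm above the table (top face there at 70 mm). 0 rad = off: its +x end (away from the robot) stands up, tip 76 mm above the table; 0.4 rad = on: that end fully down, tip at 64 mm. Light friction (1 to 3 N at that end); it stays as left, starts within 0.05 rad of off.
- rocker_end (a point): Point to press: on the top face of the rocker's raised half, on its centre line, 24 mm from the pivot towards the box's +x; it moves with the rocker (about 75 mm above the table when off, 65 mm when on).
- pad: Grey camera control pad, 150 mm (its x) by 190 mm (its y), flat top 37 mm above the table, about 0.8 kg, loose on rubber feet. Origin: centre of its underside, z up. All its keys are black and move straight down: the big round shutter button at x = +30, y = +52 mm (in a steel collar), two small round buttons at x = +30, y = -18 and -62 mm, and a long bar key at x = -42, y = 0 mm.
- shutter (a joint): Travel of the big round shutter button, 34 mm in diameter: 0 = out, 0.008 m = fully in. Resists with about 3 N of friction all the way and stays where it is pushed. It starts between 0 and 0.001 m.
- shutter_top (a point): Centre of the shutter button's top face, 53 mm above the table when out, 45 mm when fully in.
- bar (a joint): Travel of the long bar key, 26 mm (pad x) by 100 mm (pad y): 0 = up, 0.005 m = fully down. A spring pushes it back up; it needs about 1.2 N to start and 4 N when fully down.
- bar_top (a point): Centre of the bar key's top face, 47 mm above the table when up, 42 mm when down.
- preset0 (a joint): Travel of the small round button (20 mm in diameter) nearer the shutter button; 0 = up, 0.004 m = down, spring return, 3 N. Not to be pressed.
- preset1 (a joint): Travel of the other small round button, as preset0. Not to be pressed.
- preset0_top (a point): Centre of the top of the small button nearer the shutter, 45 mm above the table.
- preset1_top (a point): Centre of the top of the other small button, 45 mm above the table.
- dish: Clear Petri dish with lid, 63 mm in diameter, 14 mm high, lying on the lamp box's top; origin at the centre of its underside. Bystander.
- objective: Steel objective lens standing upright, 38 mm in diameter, 56 mm high, between the lamp box and the pad; origin at the centre of its underside, z up. Bystander.
- oil: Amber immersion-oil bottle standing, 32 mm in diameter, 65 mm high, between the lamp box and the pad; origin at the centre of its underside, z up. Bystander.
- flask: Clear flat culture flask lying down, 134 mm long with its yellow cap (along its x), 75 mm wide, 36 mm high; origin under the middle of its 100 mm long body. At the left of the work. Bystander.
- insert: Black stage insert plate with a round hole, 130 by 90 by 6 mm, lying flat; origin at the centre of its underside. At the right of the work. Bystander.
- mouse: Black computer mouse, 100 by 58 by 30 mm; origin at the centre of its underside. At the right of the work. Bystander.
Things that resemble listed ones, but are neither listed nor needed, are in the scene too. What is shaped like the pad but purple is not meant.

How it is judged:
On the way, in this order (a step that is already met when the one before it is completed fails the run):
1. the rocker's raised end is pressed down: the lamp is on (value of joint rocker above 0.32 rad), for 0.1 s.
2. the big round shutter button is pushed in (value of joint shutter above 0.0065 m), for 0.1 s.
3. the bar key is held down for a second (value of joint bar above 0.0035 m), for 0.95 s.
At the end, for the whole second after the job is handed in: The rocker is on (over 0.32 of 0.4 rad), the shutter button is in (over 6.5 of 8 mm), the bar key is up again (within 1.5 mm), the small buttons are up, the lamp box, the pad and all bystanders are within 30 mm of where they started, and the lamp box and pad are at rest (value of joint rocker above 0.32 rad and value of joint shutter above 0.0065 m and value of joint bar below 0.0015 m and value of joint each of preset0, preset1 below 0.002 m and distance of each of lamp, pad, dish, objective, oil, flask, insert, mouse from where it was at the start of the episode below 0.03 m and linear speed of each of lamp, pad below 0.02 m/s); the robot touches nothing.
It fails at once if the shutter button is pushed before the lamp is on (value of joint shutter above 0.004 m and value of joint rocker below 0.32 rad).
It fails at once if the bar key is pressed before the shutter button is in (value of joint bar above 0.0025 m and value of joint shutter below 0.0065 m).
It fails at once if a small round button is pressed (value of joint any of preset0, preset1 above 0.002 m).
It fails at once if the lamp box or the pad is lifted by more than 10 mm or shoved by more than 30 mm (height (world z) of any of lamp, pad above 0.01 m or distance of any of lamp, pad from where it was at the start of the episode above 0.03 m).
It fails at once if a bystander is moved by more than 30 mm, or a standing one is tipped (distance of any of dish, objective, oil, flask, insert, mouse from where it was at the start of the episode above 0.03 m or angle between any of oil, objective's own z axis and vertical above 0.4 rad).
It also fails if it takes over 56 s, if anything falls off the work surface, if the arm or the gripper's body presses on something with over 40 N, if the wrist force passes 120 N, or if a joint passes its speed limit or range.

### The arm

A 7-joint arm with a two-finger parallel gripper is mounted at the origin on the work surface. World frame = base frame: x ahead of the robot, y to its left, z up, the work surface at z = 0. Lengths are in m, angles in rad, forces in N, time in s.
With the tool pointing down it reaches from about 0.4 to 0.875 m from the base axis. Payload 19.3 kg.
Tool frame: the origin (TCP) lies midway between the tips of the shut fingers; the grasp point (between the pads) lies bot.tcp_to_grasp behind it (bot.tcp_to_grasp is the distance from the TCP to the grasp point, in m); z points along the fingers, y is the line along which they close (so a half turn about z gives the same grasp; the last joint's range is limited). The gripper opens to 85 mm and grips with 20 to 120 N. Pads are 22 mm wide; open, the fingers measure 114 mm over their backs; the gripper's body (76 mm by 85 mm) begins 54 mm behind the grasp point. The pads swing forward as they close: fully open they stand 13 mm farther back than shut.
Start: joints at [1.071, 0.521, -0.036, 1.599, 0.021, 1.021, -0.113], TCP at [0.26, -0.568, 0.196] pointing down, gripper open.
Joint ranges: [-2.91, 2.91], [-0.3, 2.13], [-1.5, 1.42], [0.17, 2.43], [-1.26, 4.41], [0.16, 1.93], [-2.52, 2.52]. Speed limits (rad/s): [1.89, 1.89, 2.39, 2.39, 3.01, 3.01, 3.01].

### API

Orientations are given as [roll, pitch, yaw] about the fixed x, y, z axes, in that order (R = Rz(yaw) Ry(pitch) Rx(roll)).
In Python, from workcell import observe, imaging, bot gives the robot as it stands.
- The arm moves only by the tool send_rows, never from a script. Its argument "plan" is text: rows parted by semicolons, each of 7 numbers parted by spaces: the shift along the tool's x, y, z in m, then the turn, a rotation vector about the tool's x, y, z in degrees, then the finger opening in m, from 0 to 0.0854. In form: dx dy dz rx ry rz claw; .... A call has 1 to 10 rows; each row is the pose to reach, as a shift and turn from the pose commanded when the call began, along the tool's axes at that moment; what a row does not reach only later rows make up. A row lasts 1/12 s, in which the tool goes at most 41.7 mm and 7.16 degrees, less where a joint would pass 70% of its speed; a pose out of reach is approached as far as the arm can. A call with a gripper value outside its range is refused whole. The fingers move at their own pace and stop on an object; "grip_force" is the grip in N (left out, the last holds). Time passes only in rows, so rows that repeat a pose let the fingers close. It gives the time, the measured TCP pose, the force, the opening and the grip force at its end, in the units of the state.
- observe(): the state, without advancing time (a new reading comes with each control period).
- imaging.grab_frame(name): name is "scene" or "top" or "wrist"; returns a dict with "color" (420x560x3 uint8, red, green, blue), "fx", "fy", "cx", "cy" (pixels), "eye" and "orientation" of the camera in the world; the wrist camera has in their place "tool_from_camera" (4x4, takes a point from camera to tool coordinates, whose origin is the TCP and whose axes are the flange's). Camera axes: x right, y down, z forward; pixel columns grow to the right and rows downward; lengths in m; the calibration is good to about 2 mm. A picture is of the moment at which its call begins: read the wrist's pose just before it. There is no depth.
- bot.job_done(): hands the job in; it is judged then, once.
The state is a dict: "clock": time; "qpos": joint angles; "qd": joint speeds; "joint_efforts": joint torques, N m; "position": TCP position; "tool_rot": TCP orientation; "force": force on the tool from outside, world axes, zero at the start; "moment": the same for the moment, N m; "grip_width": finger opening in m; "finger_force": force on a finger pad.
Only numpy, scipy, OpenCV 4.12 (cv2) and the standard library are available. Lean on these libraries where they do the work, as an engineer would, in place of code of your own. Each camera call takes 0.05 s, during which the arm holds its last target. There are 200 camera calls.

## Working session

There is one attempt and no reset: what is moved stays moved. The work goes in short steps, Python scripts to look and compute and a tool call to move; the robot and the scene stay as the last step left them, time stands still between calls to the robot, and variables do not carry over. Pictures are saved under pics/ and viewed, at most 10 in all, crops included, and the job is handed in when it is done.

Besides the shell and the picture viewer there is one more tool, called after "Call:" in YAML: its name, and indented under it one key for each argument. send_rows: Moves the arm, as the interface text tells. Its arguments: {"type":"object","properties":{"plan":{"type":"string"},"grip_force":{"type":"number"}},"required":["plan"]}

```bash
mkdir -p pics; python3 - <<'E'
from workcell import observe, imaging, bot
import cv2, numpy as np, pickle
s=observe(); print({k:np.round(s[k],3) for k in('clock','position','tool_rot','force','grip_width')})
for n in('top','scene'):
    f=imaging.grab_frame(n); pickle.dump(f,open(n+'.pkl','wb'))
    print(n,f['fx'],f['fy'],f['cx'],f['cy'],f['eye'],f['orientation'])
    cv2.imwrite(f'pics/{n}.png',cv2.resize(f['color'][...,::-1],(800,600),interpolation=cv2.INTER_CUBIC))
E
```

```text
{'clock': np.float64(0.0), 'position': array([ 0.26 , -0.568,  0.195]), 'tool_rot': array([-3.14,  0.  ,  0.43]), 'force': array([ 0.185,  0.354, -0.199]), 'grip_width': np.float64(0.086)}
top 492.3926654024033 492.3926654024033 279.70757395795835 217.61239512211287 [ 0.34889222 -0.00666149  1.44379329] [-3.05757242  0.01106936 -1.5590046 ]
scene 521.177934384839 521.177934384839 286.06254323596977 213.2487083509669 [1.76745068 0.31327817 1.04595683] [-2.18650747 -0.01878728  1.8044258 ]
```

View pics/top.png

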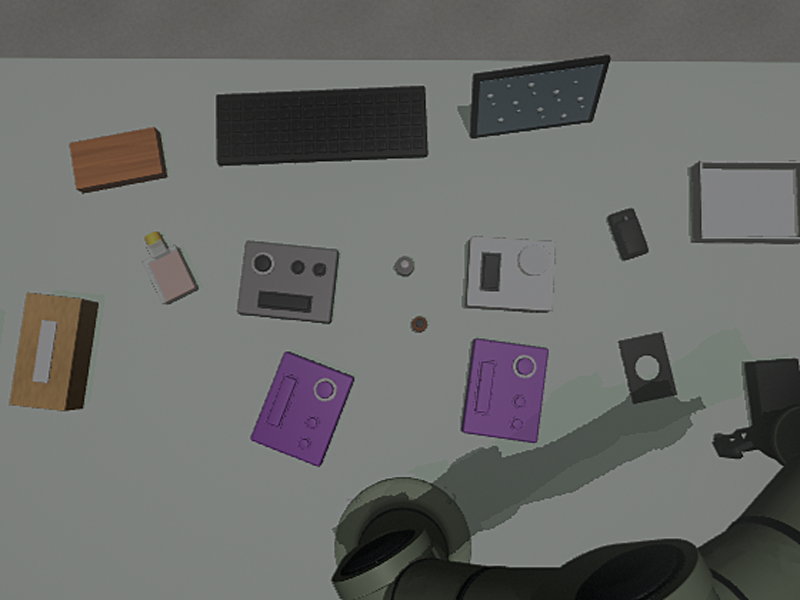

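View pics/scene.png

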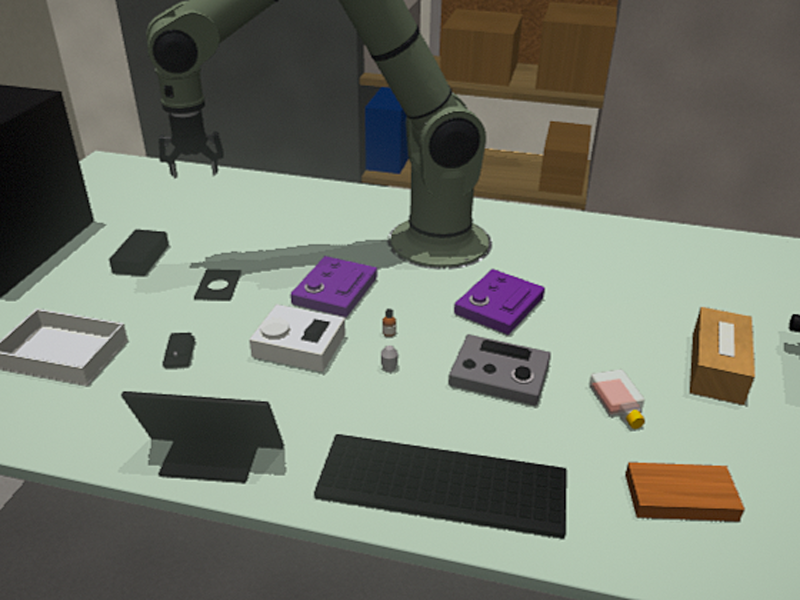

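The top view shows the grey pad at (288,282), the white lamp box at (510,273) with its rocker at (490,272), and the objective and oil between them at (404,266) and (419,324). Three things are pad-shaped. The two at (302,408) and (505,390) are purple decoys, so the grey one is meant. I'll confirm this in an enlarged crop.

```bash
cat > h.py <<'E'
import numpy as np, pickle
from scipy.spatial.transform import Rotation as R
def ray(f,u,v,z):
    r=R.from_euler('xyz',f['orientation']); d=r.apply([(u-f['cx'])/f['fx'],(v-f['cy'])/f['fy'],1.])
    return f['eye']+d*(z-f['eye'][2])/d[2]
def proj(f,p):
    c=R.from_euler('xyz',f['orientation']).inv().apply(np.asarray(p)-f['eye'])
    return c[...,0]/c[...,2]*f['fx']+f['cx'], c[...,1]/c[...,2]*f['fy']+f['cy']
E
python3 - <<'E'
import pickle,cv2,numpy as np
f=pickle.load(open('top.pkl','rb'));c=f['color'][...,::-1]
a=cv2.resize(c[160:235,160:260],(800,600),interpolation=cv2.INTER_CUBIC)   # x8
b=cv2.resize(c[160:235,310:410],(800,600),interpolation=cv2.INTER_CUBIC)
cv2.imwrite('pics/pad.png',cv2.convertScaleAbs(a,alpha=1.5));cv2.imwrite('pics/lamp.png',cv2.convertScaleAbs(b,alpha=1.3))
E
```

```text
(no output)
```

View pics/pad.png

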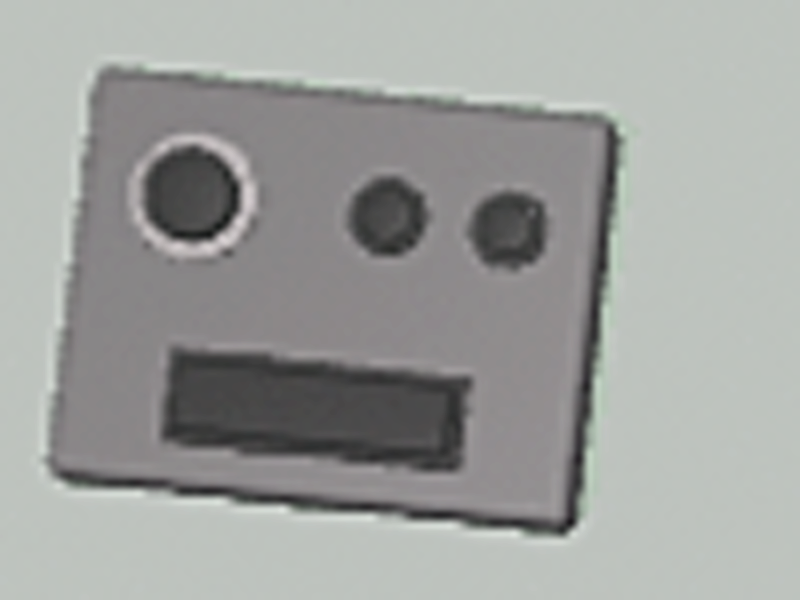

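View pics/lamp.png

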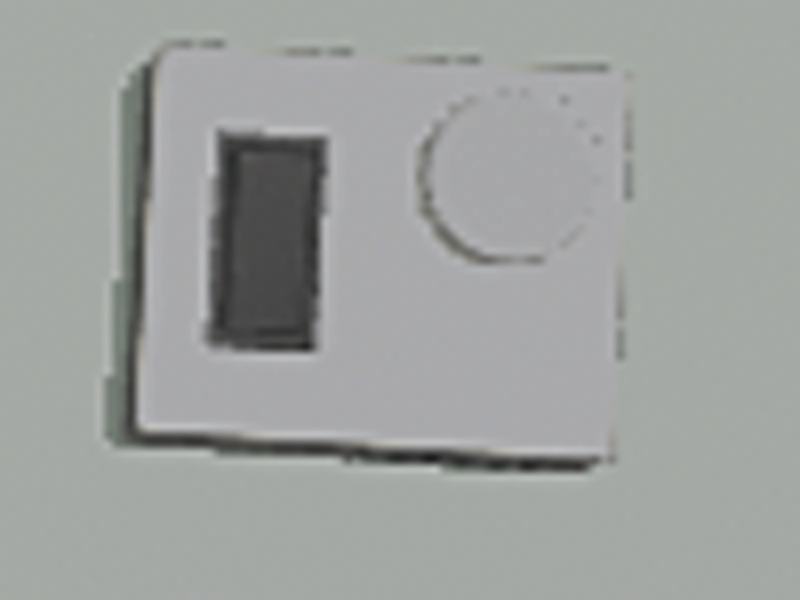

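The crops confirm the grey pad: shutter in its steel collar at (191,193), presets at (388,216) and (508,230), bar at (316,408). The white lamp has its rocker centred at about (269,241), with the +x end at the top. Next I convert these to positions and check them against the known sizes.

```bash
python3 - <<'E'
from h import *
from scipy.optimize import least_squares
from workcell import observe
f=pickle.load(open('top.pkl','rb'))
np.set_printoptions(precision=4,suppress=True)
def fit(u0,pts):
    uv=np.array([p[0] for p in pts],float); uv=(uv+.5)/8-.5+[u0,160]
    L=np.array([p[1] for p in pts],float)/1000
    def world(q):
        c,s=np.cos(q[2]),np.sin(q[2]); return np.c_[q[0]+c*L[:,0]-s*L[:,1],q[1]+s*L[:,0]+c*L[:,1],L[:,2]]
    g=ray(f,*uv[0],.05)
    r=least_squares(lambda q:(np.array(proj(f,world(q))).T-uv).ravel(),[g[0],g[1],0])
    print('pose',r.x,'res px\n',r.fun.reshape(-1,2)); return r.x
def pt(q,x,y): c,s=np.cos(q[2]),np.sin(q[2]); return q[0]+c*x-s*y,q[1]+s*x+c*y
P=fit(160,[((191,193),(30,52,53)),((388,216),(30,-18,45)),((508,230),(30,-62,45)),((316,407),(-42,0,46)),
 ((100,68),(75,95,37)),((615,118),(75,-95,37)),((572,525),(-75,-95,37)),((52,467),(-75,95,37))])
Q=fit(310,[((157,47),(70,85,56)),((630,71),(70,-85,56)),((613,460),(-70,-85,56)),((137,432),(-70,85,56)),((275,137),(32,42,74)),((262,345),(-32,42,62))])
T={'rocker':(*pt(Q,.024,.042),.075),'shutter':(*pt(P,.03,.052),.053),'bar':(*pt(P,-.042,0),.047)}
s=observe(); r=R.from_euler('xyz',s['tool_rot'])
for k,v in T.items(): print(k,np.array(v),'tool shift',r.inv().apply(np.array(v)-s['position']))
print(r.as_matrix(), np.hypot(*np.array(list(T.values()))[:,:2].T))
for n,u,v,z in(('obj',404,266,.056),('oil',419,324,.065)): print(n,ray(f,u*.7,v*.7,z))
E
```

```text
pose [ 0.526   0.2372 -0.0915] res px
 [[ 0.042  -0.1851]
 [ 0.1472 -0.185 ]
 [ 0.3559 -0.393 ]
 [-0.0527  0.0987]
 [-0.2923 -0.503 ]
 [ 0.4023 -0.1951]
 [ 0.0082  0.4192]
 [-0.614   0.9185]]
pose [ 0.5436 -0.2098 -0.0459] res px
 [[-0.4051 -0.358 ]
 [ 0.2023 -0.0795]
 [ 0.3764  0.239 ]
 [-0.3517  0.3383]
 [ 0.0592  1.3616]
 [ 0.1148 -1.5165]]
rocker [ 0.5695 -0.1689  0.075 ] tool shift [ 0.4474 -0.2337  0.1204]
shutter [0.5607 0.2863 0.053 ] tool shift [ 0.629  -0.6512  0.1428]
bar [0.4842 0.241  0.047 ] tool shift [ 0.5406 -0.6419  0.1488]
[[ 0.9091  0.4166 -0.0005]
 [ 0.4166 -0.9091  0.0009]
 [-0.0001 -0.001  -1.    ]] [0.594  0.6295 0.5409]
obj [0.5553 0.0023 0.056 ]
oil [ 0.4394 -0.0285  0.065 ]
```

The fit residuals are under 1 px on the box and pad corners, and all three targets are within reach. I'll close the fingers and go above the rocker end.

Call:
send_rows:
  plan: "0.449 -0.233 0.08 0 0 25 0; 0.449 -0.233 0.08 0 0 25 0; 0.449 -0.233 0.08 0 0 25 0; 0.449 -0.233 0.08 0 0 25 0; 0.449 -0.233 0.08 0 0 25 0; 0.449 -0.233 0.08 0 0 25 0; 0.449 -0.233 0.08 0 0 25 0; 0.449 -0.233 0.08 0 0 25 0; 0.449 -0.233 0.08 0 0 25 0; 0.449 -0.233 0.08 0 0 25 0"
  grip_force: 40

```text
clock: 0.93
position: [0.5126, -0.244, 0.1306]
tool_rot: [-3.141, 0.0, -0.007]
force: [0.4, -1.6, 0.4]
grip_width: 0.0003
finger_force: 0.0
```

Call:
send_rows:
  plan: "0.058 -0.075 0.015 0 0 0 0; 0.058 -0.075 0.015 0 0 0 0; 0.058 -0.075 0.015 0 0 0 0; 0.058 -0.075 0.015 0 0 0 0; 0.058 -0.075 0.015 0 0 0 0; 0.058 -0.075 0.015 0 0 0 0"

```text
clock: 1.43
position: [0.5696, -0.1724, 0.116]
tool_rot: [3.141, 0.001, -0.008]
force: [-0.2, 0.3, -0.1]
grip_width: 0.0002
finger_force: 0.0
```

Call:
send_rows:
  plan: "0.002 -0.003 0.018 0 0 0 0; 0.002 -0.003 0.036 0 0 0 0; 0.002 -0.003 0.038 0 0 0 0; 0.002 -0.003 0.041 0 0 0 0; 0.002 -0.003 0.044 0 0 0 0; 0.002 -0.003 0.046 0 0 0 0; 0.002 -0.003 0.047 0 0 0 0; 0.002 -0.003 0.048 0 0 0 0; 0.002 -0.003 0.048 0 0 0 0"

```text
clock: 2.18
position: [0.5724, -0.1683, 0.0683]
tool_rot: [3.142, -0.0, -0.007]
force: [-0.9, -0.3, -0.7]
grip_width: -0.0
finger_force: 0.0
```

Call:
send_rows:
  plan: "0 0 0.001 0 0 0 0; 0 0 0.002 0 0 0 0; 0 0 0.003 0 0 0 0; 0 0 0.003 0 0 0 0"

```text
clock: 2.52
position: [0.5722, -0.1682, 0.0649]
tool_rot: [-3.142, 0.0, -0.007]
force: [-1.1, -0.7, 0.3]
grip_width: -0.0002
finger_force: 0.0
```

```bash
python3 - <<'E'
from workcell import imaging,observe
import cv2
print(observe()['force'],observe()['position'])
f=imaging.grab_frame('wrist');cv2.imwrite('pics/w1.png',f['color'][...,::-1])
E
```

```text
[-1.13101423 -0.74754553  0.3020729 ] [ 0.57224143 -0.16819828  0.06486717]
```

View pics/w1.png

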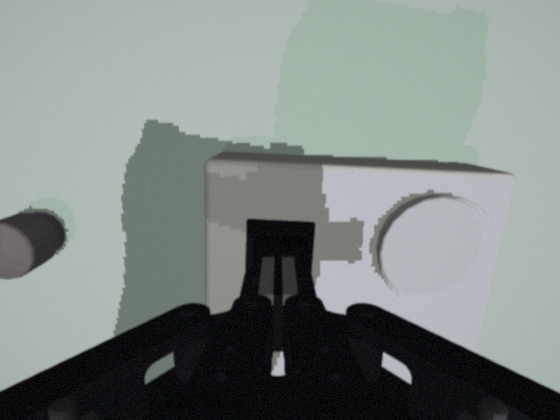

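The wrist view shows the fingertips at about (278,260), on the rocker's centre line and just inside its far end at row 220. I'll press on until it stops.

Call:
send_rows:
  plan: "0 0 0.001 0 0 0 0; 0 0 0.002 0 0 0 0; 0 0 0.002 0 0 0 0"

```text
clock: 2.82
position: [0.5722, -0.1682, 0.0628]
tool_rot: [-3.142, 0.0, -0.007]
force: [-0.5, -0.3, 0.8]
grip_width: 0.0005
finger_force: 0.0
```

Call:
send_rows:
  plan: "0 0 0.001 0 0 0 0; 0 0 0.002 0 0 0 0; 0 0 0.002 0 0 0 0"

```text
clock: 3.07
position: [0.5722, -0.1682, 0.0608]
tool_rot: [-3.142, 0.0, -0.007]
force: [0.8, 0.3, 0.5]
grip_width: 0.0
finger_force: 0.0
```

```bash
python3 - <<'E'
from workcell import imaging,observe
from h import *
import cv2
s=observe(); f=imaging.grab_frame('wrist'); im=f['color'][...,::-1]
T=np.linalg.inv(f['tool_from_camera']); r=R.from_euler('xyz',s['tool_rot'])
Q=[.5436,-.2098,-.0459]; c,sn=np.cos(Q[2]),np.sin(Q[2])
def px(p):
    q=T[:3,:3]@r.inv().apply(np.array(p)-s['position'])+T[:3,3]; return np.round([q[0]/q[2]*f['fx']+f['cx'],q[1]/q[2]*f['fy']+f['cy']],1)
print('tcp',px(s['position']),s['force'])
for x,y,z in((.07,.085,.056),(.07,-.085,.056),(.032,.056,.064),(.032,.028,.064),(.024,.042,.065),(0,.042,.07)):
    print((x,y,z),px([Q[0]+c*x-sn*y,Q[1]+sn*x+c*y,z]))
a=im[130:330,160:420]; a=cv2.convertScaleAbs(a,alpha=2.5,beta=15)
cv2.imwrite('pics/w2.png',cv2.resize(a,(780,600),interpolation=cv2.INTER_CUBIC))
E
```

```text
tcp [279.2 246.1] [0.78646967 0.29717194 0.4556542 ]
(0.07, 0.085, 0.056) [201.6 161.1]
(0.07, -0.085, 0.056) [526.4 174.5]
(0.032, 0.056, 0.064) [254.7 237.7]
(0.032, 0.028, 0.064) [307.9 239.7]
(0.024, 0.042, 0.065) [280.7 253.6]
(0, 0.042, 0.07) [278.8 299.1]
```

View pics/w2.png

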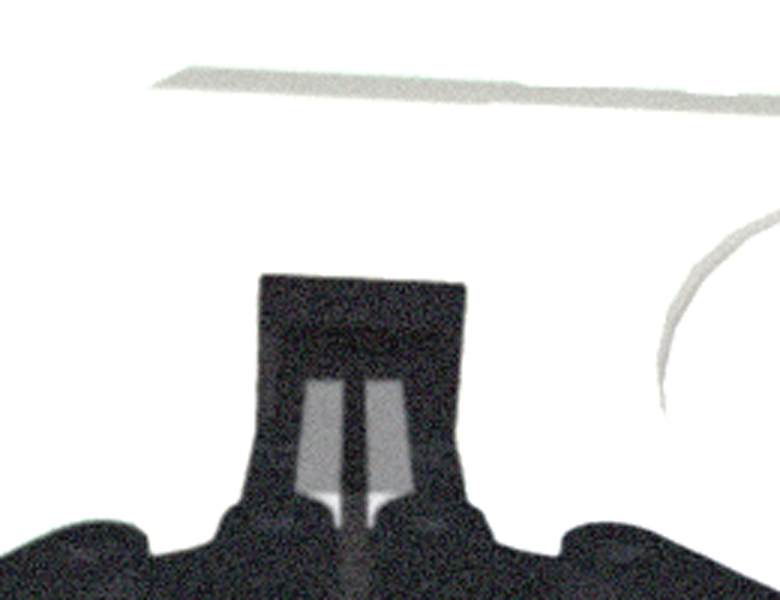

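The predicted TCP at (279,246) falls just inside the predicted rocker end at row 239, so the fingers are on the rocker. There is no hard stop yet, so I'll continue in small steps.

Call:
send_rows:
  plan: "0 0 0.001 0 0 0 0; 0 0 0.0015 0 0 0 0; 0 0 0.0015 0 0 0 0"

```text
clock: 3.37
position: [0.5723, -0.1682, 0.0594]
tool_rot: [-3.142, 0.0, -0.007]
force: [0.8, 0.4, -0.2]
grip_width: 0.0003
finger_force: 0.0
```

```bash
python3 - <<'E'
from workcell import imaging,observe
from h import *
import cv2
s=observe();f=imaging.grab_frame('scene'); 
c,sn=np.cos(-.0459),np.sin(-.0459)
for p in((.024,.042,.065),(.032,.042,.064),(-.032,.042,.076),(.07,.085,.056)):
    x,y,z=p;print(p,np.round(proj(f,np.array([.5436+c*x-sn*y,-.2098+sn*x+c*y,z])),1))
print('tcp',np.round(proj(f,s['position']),1))
a=f['color'][190:265,165:265,::-1];cv2.imwrite('pics/s2.png',cv2.resize(cv2.convertScaleAbs(a,alpha=1.5),(800,600),interpolation=cv2.INTER_CUBIC))
E
```

```text
(0.024, 0.042, 0.065) [217.9 232.8]
(0.032, 0.042, 0.064) [216.9 234.5]
(-0.032, 0.042, 0.076) [224.4 219.7]
(0.07, 0.085, 0.056) [225.6 246.6]
tcp [217.9 234.8]
```

View pics/s2.png

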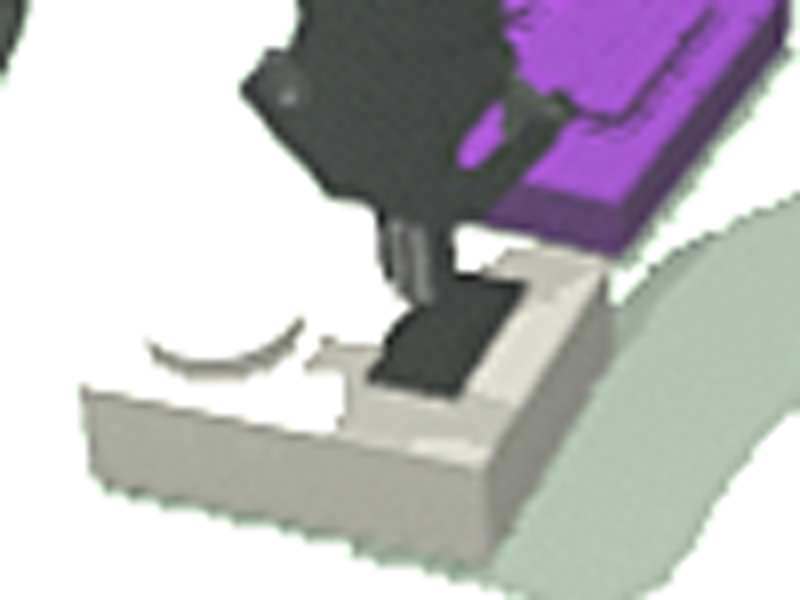

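```bash
python3 - <<'E'
from workcell import imaging,observe
import cv2,numpy as np
f=imaging.grab_frame('scene');g=imaging.grab_frame('wrist')
# average several to cut noise
a=np.mean([imaging.grab_frame('scene')['color'] for _ in range(8)],0)[205:250,195:245,::-1]
b=np.mean([imaging.grab_frame('wrist')['color'] for _ in range(8)],0)[210:300,230:330,::-1]
st=lambda m,hi:np.clip((m-5)/(hi-5),0,1)**.6*255
A=cv2.resize(st(a,75),(400,360),interpolation=cv2.INTER_CUBIC);B=cv2.resize(st(b,60),(400,360),interpolation=cv2.INTER_CUBIC)
cv2.imwrite('pics/dark.png',np.hstack([A,B]));print(observe()['force'],observe()['clock'])
E
```

```text
[-0.40523435  0.17088829  0.15811355] 4.3167[ WARN:0@7.892] global loadsave.cpp:1063 imwrite_ Unsupported depth image for selected encoder is fallbacked to CV_8U.
```

View pics/dark.png

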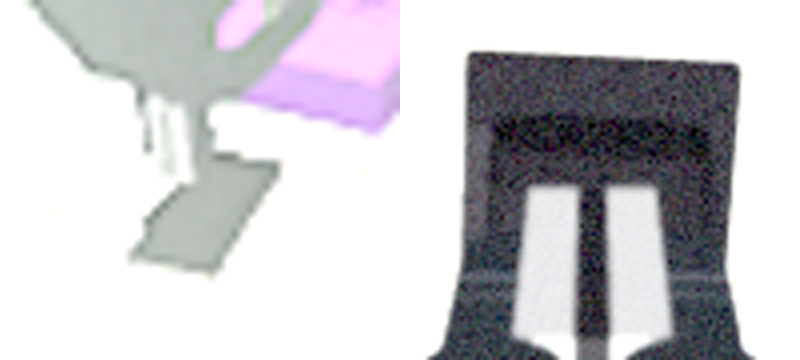

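The pictures are consistent with the tip on the rocker: its left edge continues into the dark bump, and the rocker sides at columns 254 and 308 match the "on" prediction. I'll keep going until there is a clear stop.

Call:
send_rows:
  plan: "0 0 0.001 0 0 0 0; 0 0 0.002 0 0 0 0; 0 0 0.002 0 0 0 0"

```text
clock: 4.57
position: [0.5722, -0.1682, 0.0573]
tool_rot: [-3.142, 0.0, -0.007]
force: [0.6, -0.9, -0.2]
grip_width: -0.0001
finger_force: 0.0
```

Call:
send_rows:
  plan: "0 0 0.001 0 0 0 0; 0 0 0.002 0 0 0 0; 0 0 0.002 0 0 0 0"

```text
clock: 4.82
position: [0.5722, -0.1682, 0.0553]
tool_rot: [-3.142, 0.0, -0.007]
force: [0.7, -0.5, -0.3]
grip_width: -0.0004
finger_force: 0.0
```

```bash
python3 - <<'E'
from workcell import imaging,observe,bot
from h import *
s=observe(); f=imaging.grab_frame('wrist'); np.set_printoptions(precision=4,suppress=True)
M=f['tool_from_camera'];T=np.linalg.inv(M);print(M,bot.tcp_to_grasp,s['force'])
r=R.from_euler('xyz',s['tool_rot'])
def px(q): q=T[:3,:3]@np.array(q)+T[:3,3]; return np.round([q[0]/q[2]*f['fx']+f['cx'],q[1]/q[2]*f['fy']+f['cy']],1)
for x in(.011,0,-.011):
  for z in(0,-.006,-.012,-.02): print('tool x',x,'z',z,px([x,0,z]))
c,sn=np.cos(-.0459),np.sin(-.0459)
for st,e,w in(('off',.076,.064),('on',.064,.076)):
  for y in(.056,.028): print(st,px(r.inv().apply(np.array([.5436+c*.032-sn*y,-.2098+sn*.032+c*y,e])-s['position'])))
np.save('w.npy',np.mean([imaging.grab_frame('wrist')['color'] for _ in range(6)],0))
w=np.load('w.npy').mean(2)
for a,b in((257,262),(276,281),(300,305)): print(a,[int(v) for v in w[215:300:2,a:b].mean(1)])
E
```

```text
[[ 0.0019 -0.9647 -0.2634  0.0653]
 [ 1.      0.0017  0.0008 -0.001 ]
 [-0.0003 -0.2634  0.9647 -0.1779]
 [ 0.      0.      0.      1.    ]] 0.0187 [ 0.7458 -0.4576 -0.3266]
tool x 0.011 z 0 [279.3 226.5]
tool x 0.011 z -0.006 [279.3 229.9]
tool x 0.011 z -0.012 [279.4 233.6]
tool x 0.011 z -0.02 [279.5 238.8]
tool x 0 z 0 [279.2 246.1]
tool x 0 z -0.006 [279.3 250. ]
tool x 0 z -0.012 [279.3 254.2]
tool x 0 z -0.02 [279.4 260.3]
tool x -0.011 z 0 [279.2 265. ]
tool x -0.011 z -0.006 [279.2 269.5]
tool x -0.011 z -0.012 [279.3 274.3]
tool x -0.011 z -0.02 [279.3 281.1]
off [252.5 249.5]
off [311.  251.7]
on [254.1 241.1]
on [308.8 243.3]
257 [125, 125, 125, 125, 105, 27, 11, 11, 10, 11, 12, 13, 10, 8, 7, 6, 8, 7, 9, 9, 11, 11, 12, 14, 15, 17, 19, 20, 22, 23, 25, 28, 33, 30, 35, 35, 37, 38, 42, 38, 16, 9, 10]
276 [125, 125, 125, 125, 120, 61, 8, 10, 12, 11, 12, 12, 11, 10, 8, 7, 9, 7, 8, 11, 9, 10, 10, 8, 8, 7, 10, 9, 8, 8, 7, 8, 7, 8, 9, 9, 9, 8, 6, 10, 17, 18, 19]
300 [125, 124, 125, 124, 125, 104, 27, 12, 11, 10, 11, 11, 11, 12, 8, 8, 8, 7, 8, 9, 11, 11, 10, 11, 11, 10, 9, 10, 11, 10, 9, 11, 17, 10, 14, 12, 8, 10, 12, 9, 10, 12, 10]
```

Reading this again, the image evidence fits a rocker that is still OFF. Its end is at row 249 in the wrist view, and the raised corner is at (213,232) in the scene view. The visible fingertip ends about 20–25 mm above the reported TCP, so it hasn't touched yet. I'll descend on force instead of the reported height.

Call:
send_rows:
  plan: "0 0 0.001 0 0 0 0; 0 0 0.002 0 0 0 0; 0 0 0.003 0 0 0 0; 0 0 0.004 0 0 0 0; 0 0 0.004 0 0 0 0"

```text
clock: 5.58
position: [0.5722, -0.1682, 0.0513]
tool_rot: [-3.142, 0.0, -0.007]
force: [0.5, 0.6, 1.1]
grip_width: -0.0001
finger_force: 0.0
```

Call:
send_rows:
  plan: "0 0 0.001 0 0 0 0; 0 0 0.002 0 0 0 0; 0 0 0.003 0 0 0 0; 0 0 0.003 0 0 0 0"

```text
clock: 5.92
position: [0.5722, -0.1682, 0.0483]
tool_rot: [-3.142, 0.0, -0.007]
force: [-0.1, 0.2, 0.8]
grip_width: 0.0001
finger_force: 0.0
```

```bash
python3 - <<'E'
from workcell import imaging,observe
import numpy as np
print(observe()['force'],observe()['position'])
w=np.mean([imaging.grab_frame('wrist')['color'] for _ in range(6)],0).mean(2);np.save('w3.npy',w)
for a,b in((257,262),(264,268),(276,281),(300,305)): print(a,[int(v) for v in w[215:300:2,a:b].mean(1)])
E
```

```text
[-0.07040102  0.1791323   0.80551847] [ 0.5722073  -0.16821165  0.04832691]
257 [125, 125, 126, 125, 126, 126, 103, 23, 10, 12, 11, 11, 12, 12, 14, 11, 7, 7, 9, 7, 8, 10, 13, 14, 15, 19, 18, 20, 21, 24, 25, 29, 33, 32, 36, 35, 38, 39, 41, 39, 16, 10, 10]
264 [125, 126, 126, 126, 125, 126, 111, 37, 12, 12, 11, 13, 12, 9, 12, 12, 7, 6, 7, 8, 12, 42, 53, 54, 53, 53, 53, 54, 53, 53, 54, 53, 54, 54, 53, 54, 54, 53, 54, 56, 71, 26, 11]
276 [126, 126, 125, 126, 126, 125, 122, 57, 9, 13, 12, 11, 11, 12, 12, 11, 8, 8, 6, 6, 8, 8, 8, 9, 8, 8, 8, 7, 8, 8, 8, 10, 9, 7, 7, 8, 8, 9, 8, 9, 18, 19, 19]
300 [125, 126, 126, 125, 125, 125, 125, 103, 23, 11, 10, 11, 10, 11, 11, 12, 8, 7, 7, 7, 6, 7, 9, 8, 11, 10, 11, 11, 12, 9, 9, 12, 17, 10, 15, 12, 10, 11, 12, 10, 12, 11, 10]
```

```bash
python3 - <<'E'
from workcell import imaging,observe
from h import *
import cv2
np.set_printoptions(precision=4,suppress=True)
s=observe(); g=imaging.grab_frame('scene'); f=imaging.grab_frame('wrist')
M=np.array(f['tool_from_camera']); r=R.from_euler('xyz',s['tool_rot'])
def wray(u,v):
    d=r.apply(M[:3,:3]@[(u-f['cx'])/f['fx'],(v-f['cy'])/f['fy'],1]); return s['position']+r.apply(M[:3,3]),d
# two rays, pose of the earlier picture: TCP z .0594
for z,su,sv in((.0594,217.5,227.7),):
    o,d=wray(278,256); o=o+[0,0,z-s['position'][2]]
    e=ray(g,su,sv,0)-g['eye']
    A=np.c_[d,-e]; t=np.linalg.lstsq(A,g['eye']-o,rcond=None)[0]
    print('tip',o+d*t[0],g['eye']+e*t[1],'tcp z',z)
S=np.mean([imaging.grab_frame('scene')['color'] for _ in range(6)],0)[205:250,195:245,::-1]
W=np.load('w3.npy')[200:290,220:320]; W=np.dstack([W]*3)
A=cv2.resize(np.clip((S-5)/50,0,1)*255,(400,360),interpolation=cv2.INTER_CUBIC);B=cv2.resize(np.clip((W-3)/22,0,1)*255,(400,360),interpolation=cv2.INTER_CUBIC)
cv2.imwrite('pics/d3.png',np.hstack([A,B]).clip(0,255).astype(np.uint8))
c,sn=np.cos(-.0459),np.sin(-.0459)
P=lambda x,y,z:np.array([.5436+c*x-sn*y,-.2098+sn*x+c*y,z])
for st,e in(('off',.076),('on',.064)):
  for y in(.056,.028):
    u,v=proj(g,P(.032,y,e)); q=M[:3,:3].T@(r.inv().apply(P(.032,y,e)-s['position'])-M[:3,3])
    print(st,'scene crop',np.round([(u-195)*8,(v-205)*8]),'wrist crop',np.round([400+(q[0]/q[2]*f['fx']+f['cx']-220)*4,(q[1]/q[2]*f['fy']+f['cy']-200)*4]))
u,v=proj(g,s['position']);print('tcp crop',(u-195)*8,(v-205)*8)
E
```

```text
tip [ 0.5792 -0.1676  0.0909] [ 0.578  -0.1656  0.0913] tcp z 0.0594
off scene crop [208. 218.] wrist crop [525. 220.]
off scene crop [140. 205.] wrist crop [768. 229.]
on scene crop [209. 243.] wrist crop [532. 184.]
on scene crop [141. 230.] wrist crop [759. 192.]
tcp crop 184.73949529844003 260.4436390246442
```

View pics/d3.png

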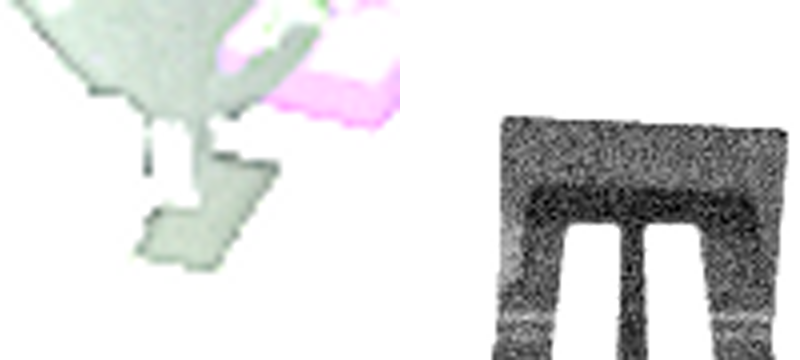

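This view (the tenth and last) shows the rocker still off: its left raised corner at (150,208) matches the "off" prediction of (140,205). The lit fingertips end at (180,208). Triangulated, the true tip is about 31 mm above the reported TCP, at a height of about 80 mm. I'll keep descending until contact.

Call:
send_rows:
  plan: "0 0 0.001 0 0 0 0; 0 0 0.002 0 0 0 0; 0 0 0.003 0 0 0 0; 0 0 0.004 0 0 0 0; 0 0 0.005 0 0 0 0; 0 0 0.005 0 0 0 0"

```text
clock: 7.12
position: [0.5722, -0.1682, 0.0433]
tool_rot: [-3.142, 0.0, -0.007]
force: [-0.5, -1.3, 0.6]
grip_width: 0.0003
finger_force: 0.0
```

Call:
send_rows:
  plan: "0 0 0.001 0 0 0 0; 0 0 0.002 0 0 0 0; 0 0 0.003 0 0 0 0; 0 0 0.003 0 0 0 0"

```text
clock: 7.45
position: [0.5723, -0.1682, 0.0404]
tool_rot: [-3.142, 0.0, -0.007]
force: [-0.1, 1.2, -0.2]
grip_width: 0.0001
finger_force: 0.0
```

```bash
cat > mon.py <<'E'
from workcell import imaging,observe
import numpy as np
def scene(v0,v1,u0,u1):
    S=np.mean([imaging.grab_frame('scene')['color'] for _ in range(3)],0).mean(2)
    for v in range(v0,v1): print(v,' '.join('%3d'%x for x in S[v,u0:u1]))
E
python3 -c "
from mon import *
scene(222,241,208,232)
w=np.mean([imaging.grab_frame('wrist')['color'] for _ in range(4)],0).mean(2)
for v in range(224,276,2): print(v,' '.join('%3d'%x for x in w[v-1:v+1,246:316].mean(0).reshape(-1,5).mean(1)))
print(observe()['force'])"
```

```text
222 210 212 221 196 104  39  61  59  46  49  48  46  45  50  98 119  84 100 131 131 126 124 125 125
223 208 209 214 202 132  47  87  78  54  66  54  46  44  53 164 209 152 125 128 127 130 129 127 126
224 207 208 213 199 129  36  75  73  65  90  69  45  44  42  33  35  42  68  94 106 122 119 120 125
225 208 208 211 202 140  35  75  72  64  88  68  43  46  44  43  41  39  38  35  31  37  40  70 112
226 208 208 210 221 177  34  76  72  63  86  69  46  46  46  45  45  45  44  43  41  37  33  74 117
227 207 207 210 219 172  29  72  74  58  80  72  48  47  45  45  45  45  45  44  41  38  49 101 131
228 207 207 209 217 175  43  66  75  59  80  73  47  46  47  49  46  45  44  42  40  41  81 119 128
229 207 208 208 216 191 102  62  75  59  80  74  47  46  46  45  46  45  43  42  40  71 116 131 129
230 208 208 210 218 202 123  60  80  59  75  80  53  47  46  46  45  44  43  39  53 118 146 137 145
231 213 213 215 214 168  62  59  77  60  77  83  58  45  45  44  44  43  40  41  91 137 147 144 142
232 200 201 203 176  95  38  50  57  52  72  80  60  44  45  46  43  44  39  73 128 150 144 142 142

[... 1694 characters left out ...]
2  12
254  12   9   7   6   6   8   8   7   8   7   8   9  11  12
256  11   8   7  14  18  14   6  16  18  12   8   7   8  12
258  11   8   7  38  46  35  10  41  47  31   5   5   8  10
260  10   7   8  45  54  41  10  46  53  38   7   7   6  11
262  12   6   8  46  54  40   8  46  54  39   6   7   8  11
264  13   8  10  48  54  40   8  46  54  42   8   8   7  10
266  15  10  12  49  54  40   8  46  54  44  10   9   7  10
268  14  10  14  50  54  39   9  46  54  47  12  11   9  11
270  12   9  13  52  54  37   7  44  54  47  11  12  11  10
272  11  10  16  53  54  35   8  43  54  49  12  11   9  11
274  12  12  17  53  54  36   8  43  54  50  13  12  12  11
[0.44616321 0.22562702 0.44965321]
```

Call:
send_rows:
  plan: "0 0 0.001 0 0 0 0; 0 0 0.002 0 0 0 0; 0 0 0.003 0 0 0 0; 0 0 0.004 0 0 0 0; 0 0 0.004 0 0 0 0"

```text
clock: 8.22
position: [0.5723, -0.1682, 0.0364]
tool_rot: [-3.142, 0.0, -0.007]
force: [0.6, -0.2, 0.9]
grip_width: 0.0
finger_force: 0.3
```

Call:
send_rows:
  plan: "0 0 0.001 0 0 0 0; 0 0 0.002 0 0 0 0; 0 0 0.003 0 0 0 0; 0 0 0.003 0 0 0 0"

```text
clock: 8.55
position: [0.5725, -0.1682, 0.0335]
tool_rot: [3.142, -0.0, -0.007]
force: [0.7, 0.6, 1.4]
grip_width: -0.0003
finger_force: 0.8
```

```bash
python3 -c "
from mon import *
scene(226,240,208,232)
print(observe()['force'])"
```

```text
226 207 208 210 221 176  33  75  73  65  88  69  47  46  47  45  45  46  44  44  42  40  34  74 118
227 207 207 209 219 174  30  73  74  61  83  73  46  46  45  46  47  45  45  43  42  39  50 102 132
228 207 206 210 219 175  33  67  76  58  80  72  48  46  47  47  46  45  44  43  39  42  81 120 128
229 208 207 209 218 178  51  67  76  60  81  74  49  48  48  47  46  45  44  42  39  66 112 130 127
230 208 209 210 220 179  50  66  80  60  77  79  51  46  48  47  47  45  42  39  53 107 138 130 135
231 213 213 216 216 170  66  62  80  58  76  78  51  46  45  46  45  43  42  41  91 139 149 145 144
232 200 200 203 174 122  98  62  80  59  75  79  51  46  47  46  43  43  40  74 128 148 144 142 142
233 114 115 117 124 116  72  62  78  60  76  84  60  48  46  45  44  40  53 116 153 145 142 142 142
234 124 126 128 128  95  37  44  50  54  69  81  62  45  45  44  42  37  88 138 147 142 142 142 143
235 126 128 128  98  43  42  44  43  44  44  42  45  45  46  44  39  62 120 150 144 142 142 144 145
236 126 129 108  51  37  43  46  47  46  45  44  45  46  45  41  47 114 155 147 143 143 143 145 142
237 123 130 105  54  55  48  42  41  42  44  44  45  45  44  40  80 130 145 143 144 144 145 144 134
238 122 128 122 110 106  88  77  68  60  54  43  41  41  38  49 104 133 125 131 140 141 144 142 118
239 124 126 129 131 133 134 137 127 113 101  79  76  68  56  84 120 129 126 125 124 125 133 128 102
[0.32435344 0.09301633 0.99252326]
```

Call:
send_rows:
  plan: "0 0 0.001 0 0 0 0; 0 0 0.002 0 0 0 0; 0 0 0.002 0 0 0 0; 0 0 0.002 0 0 0 0"

```text
clock: 9.03
position: [0.5724, -0.1682, 0.0315]
tool_rot: [-3.142, -0.0, -0.007]
force: [2.2, 0.4, 1.6]
grip_width: 0.0002
finger_force: 1.3
```

Call:
send_rows:
  plan: "0 0 0.001 0 0 0 0; 0 0 0.002 0 0 0 0; 0 0 0.002 0 0 0 0; 0 0 0.002 0 0 0 0"

```text
clock: 9.37
position: [0.5727, -0.1683, 0.0305]
tool_rot: [3.141, -0.001, -0.007]
force: [-1.5, 1.2, 18.8]
grip_width: -0.0002
finger_force: 9.2
```

Clear hard stop at 18.8 N, after about 10 mm of travel from first touch. That is the lamp on. It also calibrates the true tip at about 36 mm above the reported TCP. I'll lift and cross over to the shutter, high above everything.

Call:
send_rows:
  plan: "0 0 -0.03 0 0 0 0; 0 0 -0.065 0 0 0 0; 0 0 -0.1 0 0 0 0; -0.015 -0.455 -0.1 0 0 0 0; -0.015 -0.455 -0.1 0 0 0 0; -0.015 -0.455 -0.1 0 0 0 0; -0.015 -0.455 -0.1 0 0 0 0; -0.015 -0.455 -0.1 0 0 0 0; -0.015 -0.455 -0.1 0 0 0 0; -0.015 -0.455 -0.1 0 0 0 0"

```text
clock: 10.2
position: [0.5636, 0.125, 0.1293]
tool_rot: [3.141, 0.001, -0.007]
force: [1.4, 0.6, -0.0]
grip_width: 0.0001
finger_force: 0.0
```

Call:
send_rows:
  plan: "0 0 0 0 0 0 0; 0 0 0 0 0 0 0; 0 0 0 0 0 0 0"

```text
clock: 10.45
position: [0.5641, 0.1226, 0.1292]
tool_rot: [3.141, 0.001, -0.007]
force: [-0.2, -0.9, 0.0]
grip_width: -0.0
finger_force: 0.0
```

```bash
python3 -c "
from mon import *
print(observe()['position'],observe()['tool_rot'],observe()['force'])
scene(222,240,208,232)"
```

```text
[0.56414686 0.12260905 0.12916243] [ 3.14069825e+00  1.11184752e-03 -6.52162767e-03] [-0.18053928 -0.9389451   0.02324202]
222 206 206 206 206 206 206 206 206 207 212 214 158  33  45  45  41  38  51  61 103 180 215 209 207
223 206 206 205 205 206 206 206 206 209 212 174  80  46  54  55  54  54  51  47  28 150 223 212 208
224 206 206 206 206 205 206 206 207 214 193 113  39  52  57  57  57  58  57  54  37 143 207 199 205
225 205 206 206 206 206 206 206 210 213 167  51  49  55  59  57  58  58  59  53  43  52  56 108 184
226 205 206 206 206 206 206 208 214 193 115  44  54  58  58  58  58  58  57  51  47  42  30 116 193
227 205 207 206 206 206 207 209 214 166  52  50  57  57  58  58  59  58  55  48  48  44  62 162 218
228 206 206 206 206 206 207 213 193 115  44  55  57  57  58  59  58  58  52  48  48  39 125 199 212
229 206 206 206 205 206 210 214 167  53  50  57  58  58  59  58  59  55  48  47  43  87 174 218 208
230 206 206 206 206 208 215 194 114  46  54  59  59  58  59  59  57  51  48  45  49 161 224 211 207
231 205 207 206 207 212 212 155  38  52  58  59  59  59  59  60  54  48  46  51 103 180 215 207 206
232 206 206 206 210 213 165  48  50  57  59  58  59  59  60  57  52  47  41 102 187 218 209 206 206
233 205 206 208 216 196 116  44  56  57  59  59  59  59  59  55  48  43  66 166 222 210 207 206 207
234 206 208 213 212 154  36  53  59  60  61  59  59  60  57  52  46  37 124 201 213 207 206 206 208
235 207 210 210 158  48  44  53  56  57  58  59  60  60  55  48  42  81 173 218 209 206 205 207 211
236 207 213 175  67  36  45  48  49  50  50  54  55  56  51  46  46 159 223 211 206 205 206 209 209
237 207 212 170  71  76  54  42  42  45  47  47  47  48  47  44 100 182 215 207 205 206 208 211 193
238 206 211 196 176 166 133 115 103  88  74  47  45  41  37  65 167 220 209 207 207 207 210 205 156
239 205 206 210 213 218 221 224 207 182 159 121 119 102  77 132 197 212 207 206 206 209 210 180 113
```

The scene pixels show the rocker's lit top face reaching down to row 235, which is the "on" position. On to the shutter.

Call:
send_rows:
  plan: "-0.003 -0.164 0 0 0 0 0; -0.003 -0.164 0 0 0 0 0; -0.003 -0.164 0 0 0 0 0; -0.003 -0.164 0 0 0 0 0; -0.003 -0.164 0 0 0 0 0; -0.003 -0.164 0 0 0 0 0; -0.003 -0.164 0 0 0 0 0; -0.003 -0.164 0.035 0 0 0 0; -0.003 -0.164 0.07 0 0 0 0; -0.003 -0.164 0.07 0 0 0 0"

```text
clock: 11.43
position: [0.5603, 0.2835, 0.0543]
tool_rot: [3.137, 0.006, -0.009]
force: [-1.8, -0.3, -2.0]
grip_width: -0.0
finger_force: 0.0
```

```bash
python3 - <<'E'
from workcell import imaging,observe
from h import *
np.set_printoptions(precision=4,suppress=True)
s=observe();print(s['position'],s['tool_rot'],s['force'])
g=imaging.grab_frame('scene'); f=imaging.grab_frame('wrist')
M=np.array(f['tool_from_camera']); r=R.from_euler('xyz',s['tool_rot'])
def px(p): q=M[:3,:3].T@(r.inv().apply(np.array(p)-s['position'])-M[:3,3]); return q[0]/q[2]*f['fx']+f['cx'],q[1]/q[2]*f['fy']+f['cy']
S=[.5607,.2863,.053]
print('shutter wrist',px(S),'scene',proj(g,np.array(S)),'tip scene',proj(g,s['position']+[0,0,.036]),'tip wrist',px(s['position']+[0,0,.036]))
w=f['color'].mean(2)
for v in range(196,292,4): print(v,' '.join('%3d'%x for x in w[v-2:v+2,220:340].mean(0).reshape(-1,5).mean(1)))
E
```

```text
[0.5603 0.2835 0.0543] [ 3.137   0.0065 -0.0089] [-1.806  -0.3457 -2.0196]
shutter wrist (np.float64(274.11383119234364), np.float64(244.62992534741352)) scene (np.float64(365.4210787756011), np.float64(258.18104050968503)) tip scene (np.float64(365.8548286234226), np.float64(248.13837143264712)) tip wrist (np.float64(279.9799907193541), np.float64(274.811496323715))
196  76  76  76  76  77  76  77  76  76  76  76  76  76  76  76  76  77  76  76  99 131 134 134 134
200  77  77  77  76  76  76  76  80  90  99  99  98  87  77  75  76  76  76  75  76 124 133 133 133
204  76  76  76  77  77  77  94 105 108 109 108 111 109 105  86  75  76  76  75  76 124 133 133 133
208  76  76  77  76  78  99 110 108 106 104  95 105 109 111 110  92  75  75  75  75  94 133 133 132
212  79  77  76  77  94 109 109  89  39  25  16  26  60  99 110 110  86  76  75  76  89 128 128 128
216  87  84  81  84 106 109  80  20  13  16  18  15  10  29  98 110 107  77  75  76  81  95  96  96
220  88  88  89 102 107  92  18  18  21  21  22  21  20  14  37 105 110  90  76  75  75  76  75  75
224  88  88  94 121 115  51  1
[... 969 characters left out ...]

264  87  86  87  87  89 115  93  26  52  68  60  13  47  67  75 108  85  85  85  85  85  85  85  89
268  87  87  86  87  87  85  74  45  56  68  59  13  47  67  69  56  53  73  85  85  85  85  84  84
272  87  87  87  87  84  37  18  18  60  67  57  14  45  67  66  24  15  25  76  84  85  83  84  84
276  86  86  86  86  74  19  16  18  63  67  57  12  44  68  67  29  16  17  56  84  84  84  83  84
280  86  86  85  86  64  21  21  26  65  67  55  13  41  67  67  35  21  18  46  84  84  83  83  84
284  86  85  86  86  52  17  19  27  67  67  54  12  41  68  67  38  19  19  35  83  83  83  84  84
288  86  86  86  86  40  18  16  28  67  66  51  11  40  67  68  41  16  16  23  81  84  84  83  84
```

The wrist pixels put the shutter's centre at about (271,238), against a prediction of (274,245), so it sits 2–3 mm further out in x and 1–2 mm further in y. The finger front edge fits the tip being 36 mm up. I'll correct that and descend.

Call:
send_rows:
  plan: "0.002 -0.001 0.01 0 0 0 0; 0.002 -0.001 0.02 0 0 0 0; 0.002 -0.001 0.03 0 0 0 0; 0.002 -0.001 0.03 0 0 0 0"

```text
clock: 11.87
position: [0.564, 0.2879, 0.028]
tool_rot: [3.141, 0.002, -0.007]
force: [-0.4, -0.2, -0.6]
grip_width: -0.0003
finger_force: 0.0
```

Call:
send_rows:
  plan: "0 0 0.003 0 0 0 0; 0 0 0.006 0 0 0 0; 0 0 0.009 0 0 0 0; 0 0 0.011 0 0 0 0; 0 0 0.013 0 0 0 0; 0 0 0.014 0 0 0 0; 0 0 0.015 0 0 0 0; 0 0 0.015 0 0 0 0"

```text
clock: 12.53
position: [0.5647, 0.2884, 0.0145]
tool_rot: [-3.142, -0.0, -0.007]
force: [-0.8, 0.4, -0.2]
grip_width: -0.0001
finger_force: 0.0
```

Call:
send_rows:
  plan: "0 0 0.001 0 0 0 0; 0 0 0.002 0 0 0 0; 0 0 0.003 0 0 0 0; 0 0 0.004 0 0 0 0; 0 0 0.004 0 0 0 0"

```text
clock: 12.95
position: [0.5648, 0.2884, 0.0104]
tool_rot: [-3.142, -0.0, -0.007]
force: [0.4, 0.3, 0.3]
grip_width: 0.0002
finger_force: 0.0
```

Call:
send_rows:
  plan: "0 0 0.001 0 0 0 0; 0 0 0.002 0 0 0 0; 0 0 0.003 0 0 0 0; 0 0 0.003 0 0 0 0"

```text
clock: 13.28
position: [0.565, 0.2885, 0.0092]
tool_rot: [-3.141, -0.001, -0.007]
force: [-9.0, -4.1, 29.6]
grip_width: 0.0002
finger_force: 15.0
```

```bash
python3 - <<'E'
from workcell import imaging,observe
from h import *
s=observe();print(s['position'],s['force'],s['finger_force'])
g=imaging.grab_frame('scene');f=pickle.load(open('scene.pkl','rb'))
for z in(0,.036): print(proj(g,s['position']+[0,0,z]))
for P in((.5607,.2863,.053),(.5607,.2863,.045)): print(proj(g,np.array(P)))
w=np.mean([imaging.grab_frame('scene')['color'] for _ in range(3)],0).mean(2)
for v in range(240,272): print(v,' '.join('%3d'%x for x in w[v,352:380]),'|',' '.join('%3d'%x for x in f['color'].mean(2)[v,352:380:2]))
E
```

```text
[0.56498593 0.28845004 0.00917202] [-8.9684976  -4.11979455 29.59663409] 15.016665818402544
(np.float64(364.4197305807828), np.float64(270.41041342815504))
(np.float64(365.7060495423924), np.float64(261.2396134386326))
(np.float64(365.4210787756011), np.float64(258.18104050968503))
(np.float64(365.13295607949357), np.float64(260.2504362446143))
240  29  29  29  26  23  46 103 104  23  25  26  23  26  24  26  25  26  25  25  25  24  26  25  24  23  20  16   6 |  76 105 123 168 188 192 197 194 193 192 190 192 191 191
241  27  28  28  28  28  20  32  46  36  24  24  25  24  24  24  24  24  26  23  24  24  22  24  25  22  14  31  85 |  27  31  55  86 114 160 190 188 192 195 193 193 191 192
242  29  28  28  29  28  27  24  29  35  28  27  26  25  26  26  27  26  25  24  25  24  23  22  20  14  33 110 187 |  35  31  27  22  42  90 108 129 167 187 193 195 193 193
243  29  30  27  28  27  27  26  27  25  21  24  26  27  27  24  26  24  26  26  24  25  24  22  18  20 109 190 178 |  34  37  35  32  26  20  33  75 102 123 165 185 191 197
244  28  29  28  29  29  28  29  29  28  25  27  26  26  
[... 4114 characters left out ...]
 110
268 109 110  97  68  61  64  64  65  65  63  64  68  72  72  75  75  73  69  64  62  63  64  63  63  64  62  60  44 | 113 112 112 111 113 107  72  72  71 101 113 111 110 100
269 109 111 113 101  70  62  65  64  65  64  63  63  64  63  61  63  63  62  63  63  63  63  63  63  63  63  55  58 | 113 112 111 111 112 112 114 114 114 112 109 111 112  89
270 105 107 111 115  95  62  64  65  65  64  64  65  64  63  63  64  64  64  64  63  63  64  63  62  64  63  49  75 | 106 110 113 112 112 111 111 112 111 113 111 110 113  75
271  86  93 101 104  93  70  65  67  66  65  64  65  65  65  64  65  63  63  64  64  65  65  63  63  64  62  49  79 |  84  99 104 109 114 113 112 112 112 110 112 110 111  69
```

30 N reached at TCP 0.0092, which puts the tip at about 45 mm: the button's "in" height. I'll lift and check that the button's face has dropped.

Call:
send_rows:
  plan: "0 0 0 0 0 0 0; 0 0 -0.03 0 0 0 0; 0 0 -0.07 0 0 0 0; -0.08 0.03 -0.1 0 0 0 0; -0.08 0.03 -0.1 0 0 0 0; -0.08 0.03 -0.1 0 0 0 0; -0.08 0.03 -0.1 0 0 0 0"

```text
clock: 14.07
position: [0.4831, 0.2584, 0.1089]
tool_rot: [-3.141, -0.001, -0.006]
force: [0.9, 0.1, 0.1]
grip_width: -0.0001
finger_force: 0.0
```

```bash
python3 - <<'E'
from workcell import imaging,observe
from h import *
s=observe();print(s['position'],s['force'])
f=pickle.load(open('scene.pkl','rb'))['color'].mean(2)
w=np.mean([imaging.grab_frame('scene')['color'] for _ in range(3)],0).mean(2)
for v in range(250,270): print(v,' '.join('%3d'%x for x in w[v,356:376]),'|',' '.join('%3d'%x for x in f[v,356:376]))
E
```

```text
[0.48308623 0.25842822 0.10886647] [0.89712638 0.09533662 0.12865336]
250  67  64  54  45  41  37  31  28  23  21  20  22  19  20  44  69  72  70  70  70 | 122 114  87  64  63  57  48  40  24  22  20  17  21  21  68 107 111 111 110 110
251  65  66  66  68  67  64  57  51  40  40  36  33  27  25  55  74  72  71  70  69 | 113 114 116 119 120 112  99  87  64  61  56  47  37  28  83 117 112 110 109 111
252  63  64  64  63  65  65  65  66  66  68  65  59  53  44  62  73  70  70  69  69 | 111 112 111 113 112 113 117 117 119 120 113  95  80  62  95 112 111 110 111 109
253  60  62  63  64  63  62  64  63  63  64  64  67  73  74  73  71  70  70  70  71 | 109 112 111 110 111 110 110 112 112 113 113 115 117 117 116 112 110 111 108 110
254  70  60  63  63  63  63  63  63  61  63  61  65  70  71  71  71  70  70  71  70 | 112 111 112 111 111 112 111 111 114 113 114 113 112 112 111 110 110 111 111 109
255  96  61  61  62  64  63  63  62  62  62  62  66  72  71  71  70  70  70  70  70 | 109 110 112 112 110 111 114 112 106 108 109 113 115 115 113 112 110 111 110 111
256 103  81  63  66  67  63  63  6
[... 1589 characters left out ...]
  30  58  92 140 173 136 102 108 111
266 108 112 118  99  79 113 156 164 146 135 120 115 146 181 169 138 101 105 114 114 | 112 112 113  96  75 109 154 157 118 104 116 102 133 177 163 134  97 101 111 112
267 116 115 116 117 106  84  82 115 139 152 168 155 137 126  94  77 101 116 114 114 | 112 111 112 115 103  82  79 112 137 150 164 151 134 122  92  75  99 111 113 111
268 115 115 115 115 116 117 110  89  73  74  74  75  72  79 104 116 115 115 114 115 | 112 112 111 112 113 113 107  87  72  71  72  74  71  77 101 111 113 111 111 112
269 115 115 116 115 115 116 115 117 117 118 117 117 118 117 116 115 114 115 115 114 | 111 111 111 111 112 111 112 115 114 114 114 114 114 113 112 112 109 111 111 112
```

The button's top edge moved from row 256.3 to 258.5, which is 8 mm, so it is fully in. The collar edges haven't moved. On to the bar.

Call:
send_rows:
  plan: "0.002 0.017 0 0 0 0 0; 0.002 0.017 0.03 0 0 0 0; 0.002 0.017 0.06 0 0 0 0; 0.002 0.017 0.08 0 0 0 0; 0.002 0.017 0.088 0 0 0 0; 0.002 0.017 0.092 0 0 0 0; 0.002 0.017 0.094 0 0 0 0; 0.002 0.017 0.094 0 0 0 0; 0.002 0.017 0.094 0 0 0 0"

```text
clock: 14.97
position: [0.4871, 0.2422, 0.0144]
tool_rot: [-3.141, -0.001, -0.007]
force: [1.0, 0.3, 0.5]
grip_width: -0.0001
finger_force: 0.0
```

Call:
send_rows:
  plan: "-0.001 0 0.001 0 0 0 0; -0.001 0 0.002 0 0 0 0; -0.001 0 0.003 0 0 0 0; -0.001 0 0.004 0 0 0 0; -0.001 0 0.005 0 0 0 0; -0.001 0 0.006 0 0 0 0; -0.001 0 0.006 0 0 0 0"

```text
clock: 15.55
position: [0.4856, 0.242, 0.0075]
tool_rot: [-3.141, -0.0, -0.007]
force: [0.2, 1.0, 3.0]
grip_width: -0.0004
finger_force: 1.6
```

Call:
send_rows:
  plan: "0 0 0.001 0 0 0 0; 0 0 0.002 0 0 0 0; 0 0 0.003 0 0 0 0; 0 0 0.003 0 0 0 0"

```text
clock: 15.88
position: [0.4857, 0.2421, 0.0058]
tool_rot: [-3.141, -0.001, -0.007]
force: [-7.8, -2.5, 34.2]
grip_width: 0.0
finger_force: 17.2
```

Hard stop at 34 N, so the bar is fully down. I'll ease off slightly and hold for about 1.5 s.

Call:
send_rows:
  plan: "0 0 -0.0005 0 0 0 0; 0 0 -0.0005 0 0 0 0; 0 0 -0.0005 0 0 0 0; 0 0 -0.0005 0 0 0 0; 0 0 -0.0005 0 0 0 0; 0 0 -0.0005 0 0 0 0; 0 0 -0.0005 0 0 0 0; 0 0 -0.0005 0 0 0 0; 0 0 -0.0005 0 0 0 0; 0 0 -0.0005 0 0 0 0"

```text
clock: 16.72
position: [0.4857, 0.2421, 0.006]
tool_rot: [-3.141, -0.001, -0.007]
force: [-4.3, -0.9, 25.8]
grip_width: 0.0001
finger_force: 12.6
```

Call:
send_rows:
  plan: "0 0 0 0 0 0 0; 0 0 0 0 0 0 0; 0 0 0 0 0 0 0; 0 0 0 0 0 0 0; 0 0 0 0 0 0 0; 0 0 0 0 0 0 0; 0 0 0 0 0 0 0; 0 0 0 0 0 0 0"

```text
clock: 17.38
position: [0.4857, 0.2421, 0.006]
tool_rot: [-3.141, -0.001, -0.007]
force: [-4.0, -1.6, 25.4]
grip_width: 0.0
finger_force: 12.6
```

Held for 1.5 s at the stop. Now I'll lift clear and check.

Call:
send_rows:
  plan: "0 0 -0.01 0 0 0 0; 0 0 -0.04 0 0 0 0; 0 0 -0.08 0 0 0 0; 0 0 -0.12 0 0 0 0; 0 0 -0.15 0 0 0 0; 0 0 -0.15 0 0 0 0; 0 0 -0.15 0 0 0 0; 0 0 -0.15 0 0 0 0; 0 0 -0.15 0 0 0 0"

```text
clock: 18.13
position: [0.4847, 0.2415, 0.1539]
tool_rot: [3.141, 0.002, -0.006]
force: [-0.2, 0.3, -0.5]
grip_width: -0.0
finger_force: 0.0
```

```bash
python3 - <<'E'
from workcell import imaging,observe,bot
from h import *
s=observe();print(s['clock'],s['position'],s['force'],abs(s['qd']).max())
f=pickle.load(open('scene.pkl','rb'))['color'].mean(2)
w=np.mean([imaging.grab_frame('scene')['color'] for _ in range(3)],0).mean(2)
print('shutter',[int(x) for x in w[254:266,364]],'rocker',[int(x) for x in w[232:240,217]])
for v in range(238,254,2): print(v,' '.join('%3d'%x for x in w[v,335:376:2]),'|',' '.join('%3d'%x for x in f[v,335:376:2]))
print(bot.job_done())
E
```

```text
18.1333 [0.48474281 0.24145472 0.15392668] [-0.22692227  0.26875366 -0.50946736] 0.006856608657051446
shutter [72, 71, 74, 78, 54, 21, 27, 34, 36, 34, 28, 69] rocker [60, 62, 63, 61, 54, 49, 77, 165]
238 115 106  47  41  74  71  78 107 118 122 124 123 120 121 120 120 121 120 117 149 201 | 112 103  45  37  74 113 121 170 187 192 198 194 193 191 191 191 192 191 191 190 192
240 118  67  37  35  30  29  25  25  41  57  67  90 120 121 122 124 121 121 121 114 199 | 116  66  39  39  36  33  30  29  57  89 104 142 191 190 191 196 195 192 191 191 191
242 120  29  39  35  33  29  29  29  28  27  26  21  22  40  67  71  97 118 119 123 113 | 115  28  41  40  40  41  36  37  36  32  32  21  26  60 105 111 152 188 188 197 196
244  97  28  28  27  28  30  30  30  28  29  26  27  27  24  24  21  18  37  66  71  81 |  93  31  27  29  28  32  37  35  38  36  31  35  36  34  31  24  20  55 105 114 128
246 112 121 115  72  59  38  25  27  27  26  27  29  28  28  26  26  25  20  40  72  70 | 113 119 114  72  58  41  27  26  27  27  32  34  33  34  35  35  34  26  41 113 109
248 107 107 107 108 109 112 109  61  44  35  24  22  23  24  23  26  25  22  56  71  70 | 113 112 112 113 115 117 121  91  63  50  26  22  26  22  25  33  33  26  85 112 109
250 108 108 107 107 107 106 112  57  73  74  77  73  51  41  31  22  20  20  68  71  70 | 112 112 113 112 111 111 113 112 112 116 120 114  64  57  40  22  17  21 107 111 110
252 107 107 106 108 108 106 107  98  61  63  62  70  73  73  74  77  61  44  72  71  71 | 113 112 113 113 113 112 111 112 112 111 111 112 113 113 117 120  95  62 112 110 109
the job is handed in; nothing more can be done
None
```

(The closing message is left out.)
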